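Close the inspection recess of a pump housing

TASK

Fit the loose dark steel cover plate into the recess of the blue pump housing: push it along the deck so that its plain front end tips down into the recess and goes under the overhanging lip, then press its rear end (the end with the grip rib) down past the spring catch until the cover lies level, fully home on the floor of the recess. Leave the bearing ring and the standing screw beside the housing where they are.

Things in the scene. Friction and masses are not known exactly. Their poses are not given: they have to be found in the camera images.
- recess (a point): Centre of the floor of the rectangular recess in the fixed blue pump housing, 61 mm above the bench; place and yaw vary. z up; x runs along the housing from the front deck towards the lip (roughly away from the robot), y across. The recess is 102.5 mm long (near and far walls at x = -/+51.25 mm), 72 mm wide, 24 mm deep. The cover goes in here; with the lip above it cannot be dropped in flat.
- deck_edge (a point): Middle of the top edge of the recess's near wall, 24 mm above its floor; axes as the recess. From here a flat bare-metal deck runs 121 mm to -x at this height and ends open. Blue side cheeks flank deck and recess, inner faces at y = +/-36 mm, outer at +/-56 mm, 6 mm above the deck: a 72 mm channel. A round flanged port on the +y side, below cheek height, reaches y = 102 mm.
- lip_edge (a point): Middle of the lower edge of the lip that overhangs the far end of the recess by 12 mm over its full width; axes as the recess. Its underside is 13 mm above the recess floor, its top 24 mm, level with the deck. Beyond the lip, below deck height, are an end flange and a shaft stub, to 107 mm past this point.
- catch_mid (a point): Brass spring catch in the middle of the near wall (this point on the wall, 14.5 mm above the recess floor): 24 mm wide, sticks out up to 5 mm, from about 10 to 20 mm above the floor, sloped on top and springing back into the wall. The cover's rear edge rests on it until pressed down with about 5 to 15 N; it then springs out over the cover.
- cover_mid (a point): Centre of the loose dark steel cover (half-way up), 0.42 kg; x to its plain front end, y across, z up. Plate 100 x 64 x 8 mm. Near the rear a grip rib, 12 (x) x 40 (y) mm, 16 tall, centre at x = -28 mm, top 20 mm above this point, level with the deck when home. Starts flat on the deck, front 2 to 14 mm short of the recess; pushed on, it tips nose-down, then its rear drops onto the catch.
- cover_nose (a point): Middle of the cover's plain front edge, half-way up its thickness, 50 mm ahead (+x) of the cover's centre. Home, it is under the lip. As the front tips down the rear edge rises (up to about 20 mm) and can bind on whatever pushes it, with up to 20 N; backing off a centimetre frees it. The rear end drops when this point is about 6 mm past the lip's edge.
- bearing: Bystander: steel bearing ring, 52 mm outside diameter, 15 mm tall, flat on the bench on the -y side of the housing; origin at the centre of its underside.
- screw: Bystander: dark cap screw standing on its head on the bench on the -y side of the housing, head 22 mm diameter, 45 mm tall; origin at the centre of its underside.

How it is judged:
By the outcome, as a careful person would: the job done as asked, in the order asked, and still so for the second after the job is handed in, with the robot touching nothing.
It also fails if it takes over 42 s, if anything falls off the work surface, if the arm or the gripper's body presses on something with over 40 N, if the wrist force passes 120 N, or if a joint passes its speed limit or range.

ROBOT

A 6-joint arm with a two-finger parallel gripper is mounted at the origin on the work surface. World frame = base frame: x ahead of the robot, y to its left, z up, the work surface at z = 0. Lengths are in m, angles in rad, forces in N, time in s.
With the tool pointing down it reaches from about 0.325 to 0.875 m from the base axis. Payload 4.4 kg.
Tool frame: the origin (TCP) lies at the very end of the fingers, on their centre line; the grasp point (between the pads) lies 19 mm behind it; y points along the fingers, x is the direction in which the jaws open and shut, and the axes are right-handed (so a half turn about y gives the same grasp; the last joint's range is limited). The gripper opens to 85 mm and grips with 20 to 120 N. Pads are 22 mm wide; open, the fingers measure 114 mm over their backs; the gripper's body (76 mm by 85 mm) begins 54 mm behind the grasp point. The pads swing forward as they close: fully open they stand 13 mm farther back than shut.
Start: joints at [1.137, 0.207, 1.542, -0, 1.393, -0.15], TCP at [0.161, 0.552, 0.231] pointing down, gripper open.
Joint ranges: [-2.73, 2.73], [-0.86, 2.22], [0.23, 2.46], [-1.11, 4.25], [0.08, 2.63], [-2.82, 2.82]. Speed limits (rad/s): [2.79, 2.79, 3.14, 3.14, 3.14, 3.14].

INTERFACE

Orientations are given as a 3x3 rotation matrix whose columns are the frame's x, y, z axes.
In Python, from cell import ctrl gives the robot as it stands.
- The arm moves only by the tool servo_tool, never from a script. Its argument "moves" is one flat list of numbers, 4 for each row, row after row: the shift along the tool's x, y, z in m, then the turn about the tool's y in rad. A call has 1 to 12 rows; each row is the pose to reach, as a shift and turn from the pose commanded when the call began, along the tool's axes at that moment; what a row does not reach only later rows make up. A row lasts 1/10 s, in which the tool goes at most 50 mm and 8.59 degrees, less where a joint would pass 70% of its speed; a pose out of reach is approached as far as the arm can. A call with a gripper value outside its range is refused whole. "gripper" is the closure in counts, from 0 (fully open) to 255 (shut), set as the call begins (left out, the last holds). The fingers move at their own pace and stop on an object; the grip force is fixed at half the most. Time passes only in rows, so rows that repeat a pose let the fingers close. It gives the time, the measured TCP pose, the force and the opening at its end, in the units of the state.
- ctrl.state(): the state, without advancing time (a new reading comes with each control period).
- ctrl.get_image(name): name is "side" or "top" or "wrist"; returns (picture, depth): 480x640x3 uint8, red, green, blue; 480x640 float32, m along the optical axis (not along the pixel's ray), 0 where there is no reading.
- ctrl.get_calibration(name): a dict with "K" (3x3 intrinsics, pixels), "dist_coeffs" ([k1, k2, p1, p2, k3] as OpenCV has them; the pictures are not rectified), "rvec" (rotation vector, rad) and "tvec" (3), from world to camera coordinates, as OpenCV has them. Camera axes: x right, y down, z forward; pixel columns grow to the right and rows downward; lengths in m; the calibration is good to about 2 mm. A picture is of the moment at which its call begins: read the wrist's pose just before it. get_calibration takes no time and is no camera call; for the wrist camera it gives the pose at the moment of the call.
- ctrl.finish_job(): hands the job in, once; it reports no verdict.
Trained networks look in the newest picture that a camera, given by its name, has taken for a name from the list of things; names that differ only in an ending like _2 or _b are one class to them, and where a whole thing is asked for, a point or a joint stands for the part that bears it (a point fixed in the world has none). Each returns a list of dicts, best first, with "p" (0 to 1); they miss things now and then, are a little off and sometimes report something else, mostly with a low value. They report only what shows in the picture. A call takes as long as a camera call.
- ctrl.spot_in(camera, target): "uv" ([column, row] in pixels, amid what is visible of it).
- ctrl.place_of(camera, target): "uv" ([column, row] in pixels: a listed point, or the origin of a listed thing).
The state is a dict: "time_s": time; "qpos": joint angles; "qd": joint speeds; "tau": joint torques, N m; "tool_pos": TCP position; "orientation": TCP orientation; "force": force on the tool from outside, world axes, zero at the start; "wrist_torque": the same for the moment, N m; "width": finger opening in m.
Only numpy, scipy, OpenCV 4.12 (cv2) and the standard library are available. Lean on these libraries where they do the work, as an engineer would, in place of code of your own. Each camera call takes 0.05 s, during which the arm holds its last target.

## Working session

There is one attempt and no reset: what is moved stays moved. The work goes in short steps, Python scripts to look and compute and a tool call to move; the robot and the scene stay as the last step left them, time stands still between calls to the robot, and variables do not carry over. Pictures are saved under pics/ and viewed, and the job is handed in when it is done.

Besides the shell and the picture viewer there is one more tool, called after "Call:" as name(argument=value, ...) on one line, values as JSON. servo_tool: Moves the arm, as the interface text tells. Its arguments: {"type":"object","properties":{"moves":{"type":"array"},"gripper":{"type":"number"}},"required":["moves"]}

```bash
mkdir -p pics; ls
cat > h.py <<'E'
import numpy as np, cv2
from cell import ctrl
def cal(n):
    c=ctrl.get_calibration(n); R,_=cv2.Rodrigues(np.array(c["rvec"],float)); 
    return np.array(c["K"],float),np.array(c["dist_coeffs"],float),R,np.array(c["tvec"],float).ravel()
def ray(n,uv):
    K,d,R,t=cal(n); p=cv2.undistortPoints(np.array([[uv]],float),K,d)[0,0]
    o=-R.T@t; v=R.T@np.array([p[0],p[1],1]); return o,v
def onz(n,uv,z):
    o,v=ray(n,uv); return o+v*(z-o[2])/v[2]
def dep(n,uv,D):
    o,v=ray(n,uv); return o+v*D
def cloud(n,D):
    K,d,R,t=cal(n); vv,uu=np.mgrid[0:480,0:640]
    p=cv2.undistortPoints(np.stack([uu.ravel(),vv.ravel()],1).astype(float)[:,None],K,d)[:,0]
    P=np.c_[p,np.ones(len(p))]*D.ravel()[:,None]
    return ((P-t)@R).reshape(480,640,3)
def proj(n,X):
    K,d,R,t=cal(n); return cv2.projectPoints(np.array(X,float).reshape(-1,1,3),R,t,K,d)[0][:,0]
def save(im,f): cv2.imwrite(f,im[:,:,::-1])
E
python3 - <<'E'
from h import *
np.set_printoptions(precision=4,suppress=True)
s=ctrl.state(); print(s["time_s"],s["tool_pos"],s["orientation"],s["force"],s["width"])
for n in("top","side"):
    im,D=ctrl.get_image(n); save(im,f"pics/{n}0.png"); np.save(f"{n}0.npy",D)
    for t in("recess","deck_edge","lip_edge","cover_mid","cover_nose","catch_mid","bearing","screw"):
        r=ctrl.place_of(n,t); 
        z={"recess":.061,"deck_edge":.085,"lip_edge":.074,"cover_mid":.089,"cover_nose":.089,"catch_mid":.0755}.get(t,0)
        for q in r[:1]: print(n,t,q, onz(n,q["uv"],z))
print(ctrl.state()["time_s"])
E
```

```text
pics
0.0 [0.1607 0.5513 0.2301] [[ 0.28   -0.001  -0.96  ]
 [ 0.96   -0.0021  0.28  ]
 [-0.0023 -1.      0.0003]] [0.0324 0.4111 0.2761] 0.08593858766804402
top recess {'uv': [220.2, 230.7], 'p': 0.69} [0.633  0.1283 0.061 ]
top deck_edge {'uv': [208.6, 269.6], 'p': 0.58} [0.5826 0.14   0.085 ]
top lip_edge {'uv': [230.6, 200.7], 'p': 0.55} [0.6717 0.111  0.074 ]
top cover_mid {'uv': [194.7, 312.9], 'p': 0.63} [0.5275 0.1589 0.089 ]
top cover_nose {'uv': [206.6, 276.6], 'p': 0.75} [0.5739 0.142  0.089 ]
top catch_mid {'uv': [210.2, 266.6], 'p': 0.61} [0.586  0.1399 0.0755]
top bearing {'uv': [296.3, 284.9], 'p': 0.72} [0.5529 0.0318 0.    ]
top screw {'uv': [313.7, 227.1], 'p': 0.59} [0.6359 0.0042 0.    ]
side recess {'uv': [268.2, 183.4], 'p': 0.69} [0.6348 0.1253 0.061 ]
side deck_edge {'uv': [225.2, 177.9], 'p': 0.72} [0.5801 0.1391 0.085 ]
side lip_edge {'uv': [294.6, 169.6], 'p': 0.88} [0.6719 0.1164 0.074 ]
side cover_mid {'uv': [181.5, 181.8], 'p': 0.57} [0.528  0.1584 0.089 ]
side cover_nose {'uv': [221.8, 176.0], 'p': 0.93} [0.5763 0.1402 0.089 ]
side catch_mid {'uv': [229.1, 186.1], 'p': 0.84} [0.5811 0.1322 0.0755]
side bearing {'uv': [255.0, 281.2], 'p': 0.96} [0.5557 0.03   0.    ]
side screw {'uv': [317.8, 264.8], 'p': 0.88} [0.6375 0.0094 0.    ]
0.9
```

View pics/top0.png

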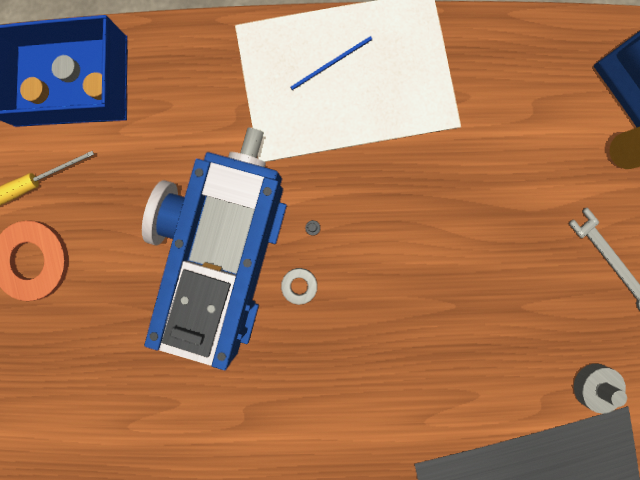

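View pics/side0.png

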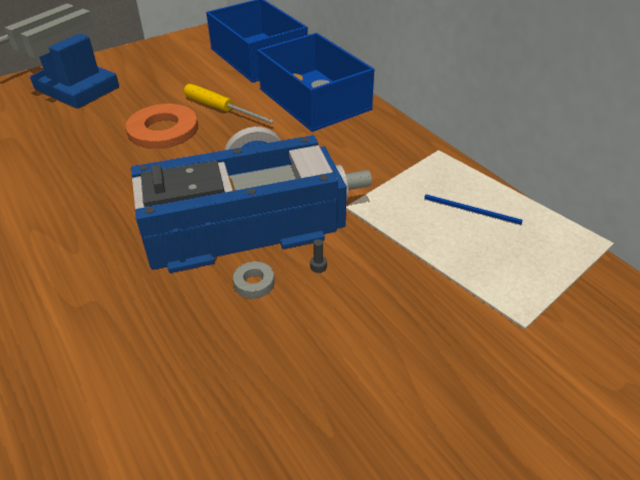

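Run:
```python
from h import *
np.set_printoptions(precision=4,suppress=True)
D=np.load("top0.npy"); P=cloud("top",D); ok=D>0
box=ok&(P[...,0]>.4)&(P[...,0]<.78)&(P[...,1]>.0)&(P[...,1]<.3)
z=P[box][:,2]; print(np.histogram(z,bins=np.arange(-.005,.13,.005)))
def rect(lo,hi,name,extra=None):
    m=box&(P[...,2]>lo)&(P[...,2]<hi)
    if extra is not None: m&=extra
    m=m.astype(np.uint8); n,l,st,c=cv2.connectedComponentsWithStats(m)
    for i in range(1,n):
        if st[i,4]>60:
            q=P[l==i]; r=cv2.minAreaRect((q[:,:2]*1000).astype(np.float32)); print(name,st[i,4],q.mean(0),r)
rect(.0975,.12,"rib"); rect(.0885,.097,"plate+cheek"); rect(.055,.067,"floor"); rect(.080,.0875,"deck/lip")
```

```text
(array([17314, 11532,   668,   814,   394,    76,    82,    99,   106,
         195,   374,   342,  1146,  2911,   411,  1356,   528,  2301,
        3674,  7326,    82,    39,   267,    25,     0,     0]), array([-0.005,  0.   ,  0.005,  0.01 ,  0.015,  0.02 ,  0.025,  0.03 ,
        0.035,  0.04 ,  0.045,  0.05 ,  0.055,  0.06 ,  0.065,  0.07 ,
        0.075,  0.08 ,  0.085,  0.09 ,  0.095,  0.1  ,  0.105,  0.11 ,
        0.115,  0.12 ,  0.125]))
rib 352 [0.5016 0.1649 0.1073] ((501.0389404296875, 166.25799560546875), (39.85783386230469, 12.721335411071777), 71.3371353149414)
plate+cheek 6215 [0.5627 0.1672 0.0917] ((593.1517333984375, 148.69033813476562), (88.62374114990234, 253.6448516845703), 72.4746322631836)
plate+cheek 2927 [0.5776 0.0926 0.0907] ((576.5806884765625, 93.208740234375), (20.737823486328125, 253.46109008789062), 72.6615982055664)
plate+cheek 180 [0.6606 0.2141 0.09  ] ((659.2125244140625, 214.85281372070312), (15.208247184753418, 29.894838333129883), 73.72816467285156)
floor 204 [0.7298 0.0926 0.0622] ((729.8621215820312, 93.4109115600586), (42.657318115234375, 9.308382987976074), 72.49598693847656)
floor 167 [0.685  0.1932 0.062 ] ((685.4064331054688, 194.7196807861328), (42.654361724853516, 16.58493423461914), 38.63703918457031)
floor 3476 [0.6287 0.1282 0.0608] ((627.76220703125, 128.46630859375), (69.85214233398438, 91.84739685058594), 72.56314086914062)
floor 145 [0.6288 0.2104 0.0622] ((629.5342407226562, 211.97677612304688), (16.88604164123535, 43.707584381103516), 18.997303009033203)
deck/lip 1906 [0.6901 0.1084 0.0845] ((667.2723388671875, 114.458740234375), (73.50250244140625, 93.52037811279297), 72.89041900634766)
deck/lip 243 [0.6599 0.2131 0.084 ] ((661.4547119140625, 213.88211059570312), (15.069372177124023, 60.1259880065918), 72.02766418457031)
deck/lip 1260 [0.5297 0.1527 0.0846] ((542.7293090820312, 152.68238830566406), (72.94338989257812, 156.635009765625), 72.5126724243164)
```

Top view: the housing runs up the picture from (190,360) to (240,165), with the cover on the deck around (195,313), the bearing at (298,286) and the screw at (313,228). Side view: the cover sits flat on the deck at (180,182). The network points and the depth fits agree: housing yaw is about -17.4°, and the cover's nose is about 9 mm short of the recess.

```bash
cat >> h.py <<'E'
np.set_printoptions(precision=4,suppress=True)
a=np.radians(-17.45); U=np.array([np.cos(a),np.sin(a),0]); N=np.array([-U[1],U[0],0])
def W(u,n,z): return U*u+N*n+np.array([0,0,z])
def un(p): p=np.array(p); return np.array([p@U,p@N,p[2]])
def togo(u,n,z):
    s=ctrl.state(); R=np.array(s["orientation"]); d=R.T@(W(u,n,z)-s["tool_pos"])
    yaw=np.arctan2(R[1,0],R[0,0]); print("t",s["time_s"],"un",un(s["tool_pos"]),"d_tool",d,"turn",-(a+np.pi/2-yaw),"F",un(s["force"]),s["width"])
E
python3 -c "
from h import *
togo(.384,.309,.23);togo(.384,.309,.087)"
```

```text
t 0.9 un [-0.0119  0.5749  0.2313] d_tool [-0.274   0.0013 -0.3903] turn 0.02077739631726616 F [ 0.2674 -0.043   0.0491] 0.08553300099964303
t 0.9 un [-0.0119  0.5749  0.2313] d_tool [-0.274   0.1443 -0.3903] turn 0.02077739631726616 F [ 0.2674 -0.043   0.0491] 0.08553300099964303
```

Call:
servo_tool(moves=[-0.028, 0, -0.04, 0.021, -0.056, 0, -0.08, 0.021, -0.084, 0, -0.12, 0.021, -0.112, 0, -0.16, 0.021, -0.14, 0, -0.2, 0.021, -0.168, 0, -0.24, 0.021, -0.196, 0, -0.28, 0.021, -0.224, 0, -0.32, 0.021, -0.252, 0, -0.36, 0.021, -0.274, 0.02, -0.39, 0.021, -0.274, 0.06, -0.39, 0.021, -0.274, 0.08, -0.39, 0.021], gripper=255)

```text
time_s: 2.1
tool_pos: [0.4579, 0.178, 0.1487]
orientation: [[0.303, -0.003, -0.953], [0.953, -0.001, 0.303], [-0.002, -1.0, 0.003]]
force: [-1.2, 0.2, -0.3]
width: 0.0002
```

```bash
python3 -c "
from h import *
togo(.384,.309,.087)
for n in('top','side'):
  im,D=ctrl.get_image(n); save(im,f'pics/{n}1.png')
"
```

```text
t 2.1 un [0.3835 0.3071 0.1487] d_tool [ 0.002   0.0617 -0.0007] turn -0.0035185037474072534 F [-1.1911 -0.2107 -0.3213] 0.00016431593635877326
```

View pics/side1.png

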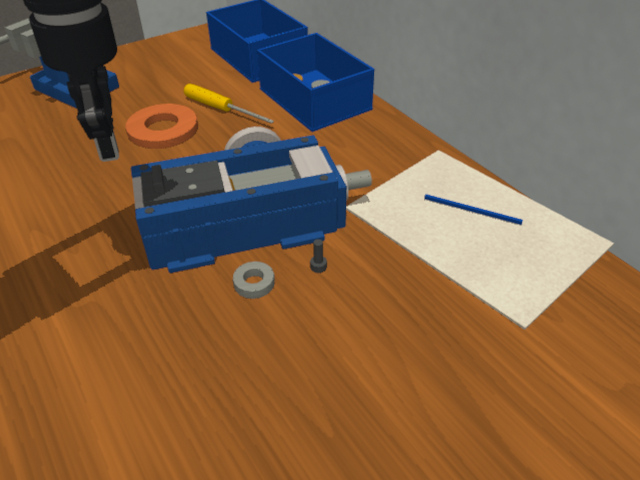

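The closed fingertips at (108,155) stand just behind the deck's open end, clear of everything. Next I lower them to just above deck level.

Call:
servo_tool(moves=[0.002, 0.03, 0, 0, 0.002, 0.05, 0, 0, 0.002, 0.059, 0, 0, 0.002, 0.06, 0, 0, 0.002, 0.06, 0, 0])

```text
time_s: 2.7
tool_pos: [0.4603, 0.1821, 0.0926]
orientation: [[0.3, 0.002, -0.954], [0.954, 0.0, 0.3], [0.001, -1.0, -0.002]]
force: [0.1, -0.2, 0.3]
width: 0.0003
```

```bash
python3 -c "
from h import *
togo(.400,.309,.087)
im,D=ctrl.get_image('side'); save(cv2.resize(im[100:300,60:400],None,fx=2.3,fy=2.3),'pics/side2.png')
"
```

```text
t 2.7 un [0.3845 0.3117 0.0926] d_tool [-0.0027  0.0056 -0.0155] turn 0.0002101017457476484 F [ 0.1835 -0.19    0.31  ] 0.0003456308411886763
```

View pics/side2.png

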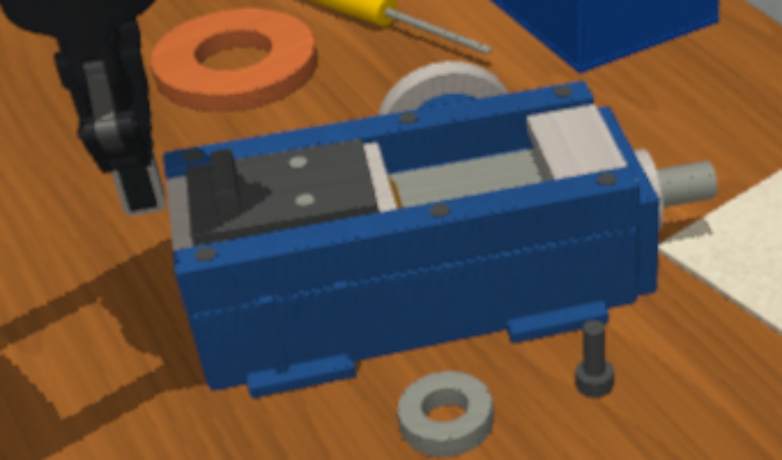

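Call:
servo_tool(moves=[-0.0025, 0.004, 0, 0, -0.0025, 0.0045, -0.005, 0, -0.0025, 0.0045, -0.01, 0, -0.0025, 0.0045, -0.013, 0, -0.0025, 0.0045, -0.016, 0, -0.0025, 0.0045, -0.02, 0, -0.0025, 0.0045, -0.025, 0, -0.0025, 0.0045, -0.03, 0])

```text
time_s: 3.55
tool_pos: [0.4874, 0.1702, 0.0866]
orientation: [[0.3, -0.0, -0.954], [0.954, -0.0, 0.3], [-0.0, -1.0, 0.0]]
force: [-2.0, 0.6, 1.1]
width: 0.0003
```

```bash
python3 -c "
from h import *
togo(.400,.309,.087)
im,D=ctrl.get_image('side'); save(cv2.resize(im[100:300,60:400],None,fx=2.3,fy=2.3),'pics/side3.png')
"
```

```text
t 3.55 un [0.414  0.3085 0.0866] d_tool [ 0.0005 -0.0004  0.014 ] turn -0.00011958686660440421 F [-2.0783 -0.0332  1.1194] 0.00027632621936623923
```

View pics/side3.png

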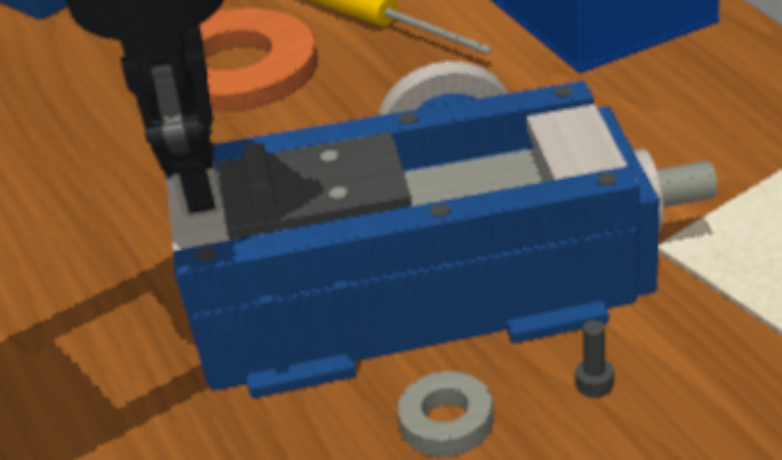

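The cover follows with about 2 N; the gap at the recess is closed and the nose is past the edge. I keep pushing.

Call:
servo_tool(moves=[0, 0, -0.006, 0, 0, 0, -0.012, 0, 0, 0, -0.018, 0, 0, 0, -0.024, 0, 0, 0, -0.03, 0, 0, 0, -0.034, 0, 0, 0, -0.038, 0, 0, 0, -0.042, 0, 0, 0, -0.046, 0, 0, 0, -0.05, 0])

```text
time_s: 4.6
tool_pos: [0.5351, 0.1553, 0.0869]
orientation: [[0.3, -0.0, -0.954], [0.954, 0.0, 0.3], [0.0, -1.0, 0.0]]
force: [-2.9, -0.0, 0.2]
width: 0.0003
```

```bash
python3 -c "
from h import *
togo(.500,.309,.087)
im,D=ctrl.get_image('side'); save(cv2.resize(im[100:300,60:400],None,fx=2.3,fy=2.3),'pics/side4.png')
"
```

```text
t 4.6 un [0.4639 0.3086 0.0869] d_tool [ 0.0004 -0.0001 -0.0361] turn -0.00014289166090519778 F [-2.7189 -0.8738  0.2484] 0.000268813890748548
```

View pics/side4.png

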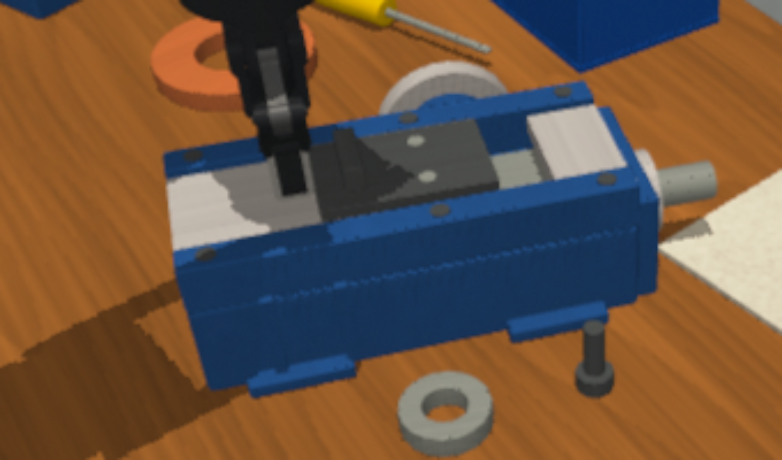

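Call:
servo_tool(moves=[0, 0, -0.002, 0, 0, 0, -0.004, 0, 0, 0, -0.006, 0, 0, 0, -0.008, 0, 0, 0, -0.01, 0, 0, 0, -0.01, 0])

```text
time_s: 5.25
tool_pos: [0.5454, 0.1521, 0.087]
orientation: [[0.3, 0.002, -0.954], [0.954, -0.0, 0.3], [0.0, -1.0, -0.002]]
force: [-0.2, -0.5, -0.7]
width: -0.0001
```

```bash
python3 -c "
from h import *
togo(.500,.309,.087)
im,D=ctrl.get_image('side'); save(cv2.resize(im[100:300,60:400],None,fx=2.3,fy=2.3),'pics/side5.png')
"
```

```text
t 5.25 un [0.4747 0.3086 0.087 ] d_tool [ 0.0004  0.     -0.0253] turn -0.000279700037604913 F [-0.0159 -0.5132 -0.6927] -8.159904555269053e-05
```

View pics/side5.png

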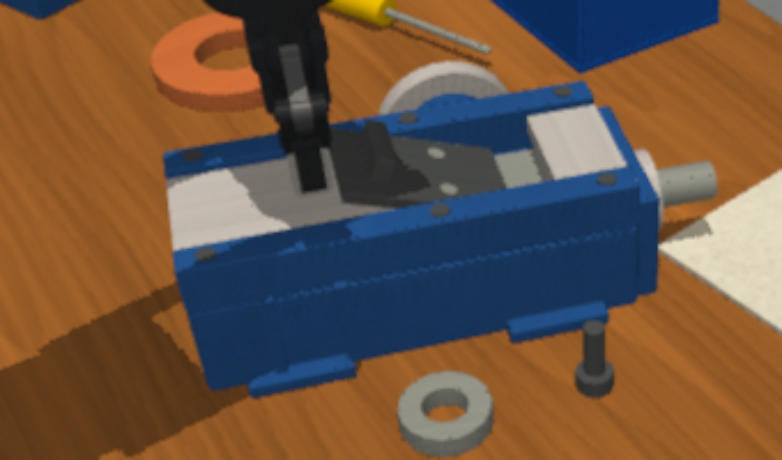

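It has tipped nose-down: the rear is raised and there is no binding, with the force about 0. Next I push slowly under the lip.

Call:
servo_tool(moves=[0, 0, -0.002, 0, 0, 0, -0.004, 0, 0, 0, -0.006, 0, 0, 0, -0.008, 0, 0, 0, -0.01, 0, 0, 0, -0.012, 0])

```text
time_s: 5.9
tool_pos: [0.5559, 0.1486, 0.0866]
orientation: [[0.3, -0.0, -0.954], [0.954, -0.0, 0.3], [-0.0, -1.0, 0.0]]
force: [-2.1, 0.1, -0.8]
width: -0.0002
```

```bash
python3 -c "
from h import *
togo(.500,.309,.087)
im,D=ctrl.get_image('side'); save(cv2.resize(im[100:300,60:400],None,fx=2.3,fy=2.3),'pics/side6.png')
"
```

```text
t 5.9 un [0.4857 0.3085 0.0866] d_tool [ 0.0005 -0.0004 -0.0143] turn -0.00023107899283680844 F [-2.0168 -0.5499 -0.8143] -0.000204358183271091
```

View pics/side6.png

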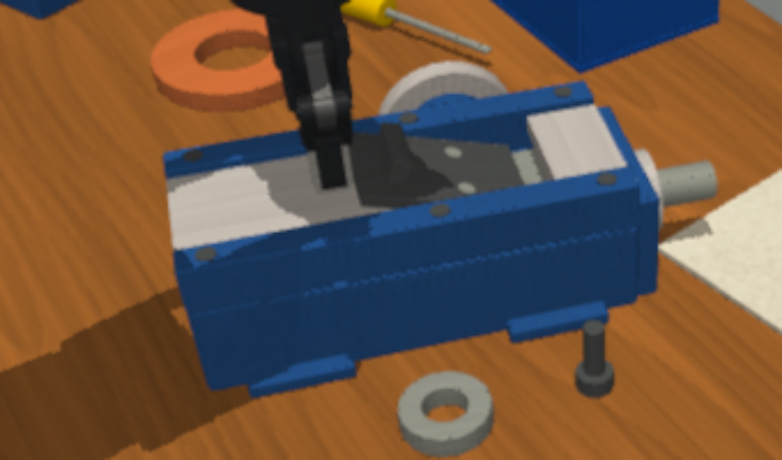

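Call:
servo_tool(moves=[0, 0, -0.002, 0, 0, 0, -0.004, 0, 0, 0, -0.006, 0, 0, 0, -0.008, 0, 0, 0, -0.01, 0, 0, 0, -0.01, 0])

```text
time_s: 6.55
tool_pos: [0.5659, 0.1455, 0.0869]
orientation: [[0.3, 0.001, -0.954], [0.954, -0.0, 0.3], [0.0, -1.0, -0.001]]
force: [-0.6, -0.7, -0.6]
width: -0.0001
```

```bash
python3 -c "
from h import *
togo(.500,.309,.087)
im,D=ctrl.get_image('side'); save(cv2.resize(im[100:300,60:400],None,fx=2.3,fy=2.3),'pics/side7.png')
"
```

```text
t 6.55 un [0.4963 0.3085 0.0869] d_tool [ 0.0005 -0.0001 -0.0037] turn -0.0003465203134769279 F [-0.3567 -0.8933 -0.5515] -9.550383568582082e-05
```

View pics/side7.png

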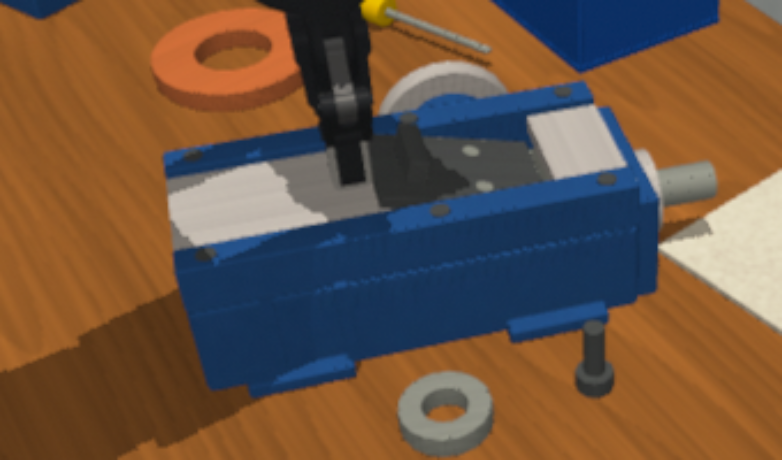

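The nose has reached the lip in the picture and the rear is near the deck edge. A few mm more.

Call:
servo_tool(moves=[0, 0, -0.002, 0, 0, 0, -0.004, 0, 0, 0, -0.006, 0, 0, 0, -0.007, 0, 0, 0, -0.007, 0])

```text
time_s: 7.1
tool_pos: [0.5724, 0.1435, 0.0868]
orientation: [[0.3, 0.0, -0.954], [0.954, -0.0, 0.3], [0.0, -1.0, -0.0]]
force: [-1.0, -0.4, 0.2]
width: -0.0002
```

```bash
python3 -c "
from h import *
togo(.500,.309,.087)
im,D=ctrl.get_image('side'); save(cv2.resize(im[100:300,60:400],None,fx=2.3,fy=2.3),'pics/side8.png')
"
```

```text
t 7.1 un [0.503  0.3085 0.0868] d_tool [ 0.0005 -0.0002  0.003 ] turn -0.0002939392089820192 F [-0.8898 -0.6645  0.1867] -0.00015736585341436356
```

View pics/side8.png

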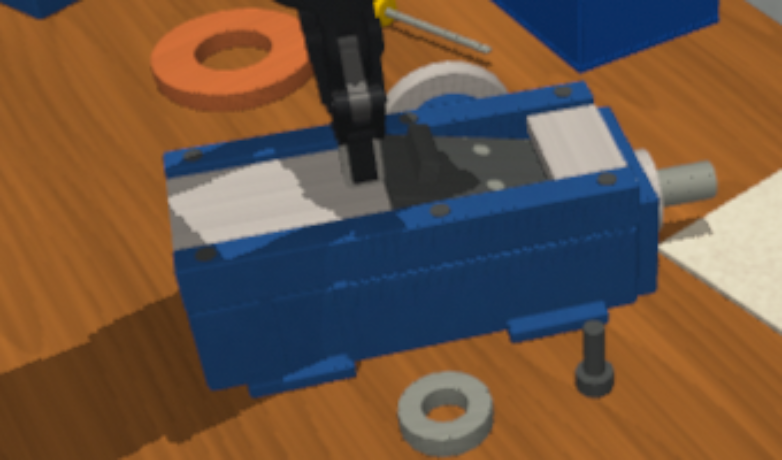

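Call:
servo_tool(moves=[0, 0, -0.001, 0, 0, 0, -0.002, 0, 0, 0, -0.003, 0, 0, 0, -0.003, 0])

```text
time_s: 7.55
tool_pos: [0.5751, 0.1426, 0.0868]
orientation: [[0.3, 0.0, -0.954], [0.954, -0.0, 0.3], [-0.0, -1.0, -0.0]]
force: [-1.6, 0.1, 0.2]
width: -0.0001
```

```bash
python3 -c "
from h import *
togo(.500,.309,.087)
im,D=ctrl.get_image('side'); save(cv2.resize(im[100:300,60:400],None,fx=2.3,fy=2.3),'pics/side9.png')
"
```

```text
t 7.55 un [0.5058 0.3085 0.0868] d_tool [ 0.0005 -0.0002  0.0058] turn -0.00028259148610976226 F [-1.513  -0.3797  0.1795] -7.261570339193176e-05
```

View pics/side9.png

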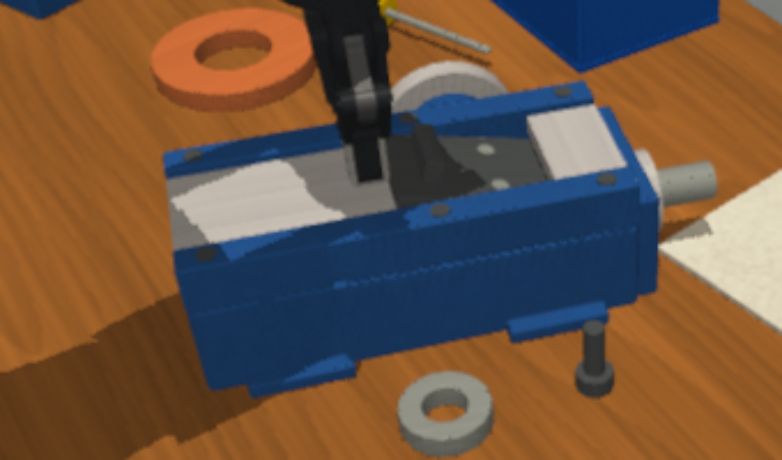

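```bash
cat >> h.py <<'E'
def prof(cam,lo=.290,hi=.328):
    im,D=ctrl.get_image(cam); P=cloud(cam,D); m=D>0
    uu=P@U; nn=P@N; m&=(nn>lo)&(nn<hi)&(P[...,2]>.04)&(P[...,2]<.13)
    for b in np.arange(.49,.63,.005):
        k=m&(uu>=b)&(uu<b+.005)
        if k.sum()>3: print(round(b,4),k.sum(),np.percentile(P[k][:,2],[5,25,50,75,95]), im[k].mean(0).round())
    return im
E
python3 -c "
from h import *
print('center'); prof('side'); print('edge'); prof('side',.327,.342)
print('e2');prof('top',.275,.288)"
```

```text
center
0.49 91 [0.0831 0.084  0.0847 0.096  0.113 ] [112. 106. 100.]
0.495 106 [0.0831 0.0863 0.099  0.1087 0.1168] [86. 84. 79.]
0.5 103 [0.0841 0.0859 0.1004 0.1114 0.1176] [54. 53. 51.]
0.505 110 [0.0832 0.0856 0.0999 0.1114 0.1187] [54. 53. 52.]
0.51 95 [0.0836 0.0849 0.0975 0.1072 0.1157] [82. 79. 75.]
0.515 62 [0.0872 0.091  0.0916 0.0927 0.1063] [63. 62. 59.]
0.52 64 [0.0891 0.0898 0.0905 0.0909 0.0918] [45. 46. 44.]
0.525 62 [0.0881 0.089  0.0895 0.0899 0.0905] [45. 46. 44.]
0.53 104 [0.0874 0.0884 0.0919 0.0956 0.0996] [43. 44. 43.]
0.535 93 [0.0886 0.0996 0.1026 0.1033 0.104 ] [46. 47. 46.]
0.54 91 [0.0857 0.0982 0.1013 0.1022 0.1031] [47. 48. 46.]
0.545 48 [0.0827 0.0843 0.0979 0.1008 0.1018] [45. 46. 45.]
0.55 59 [0.0818 0.0825 0.083  0.0834 0.0843] [46. 47. 45.]
0.555 60 [0.0806 0.0811 0.0818 0.0824 0.0832] [55. 56. 54.]
0.56 62 [0.0789 0.0797 0.0802 0.0807 0.0815] [59. 60. 58.]
0.565 61 [0.0778 0.0786 0.0793 0.0797 0.0807] [66. 68. 65.]
0.57 61 [0.0763 0.0776 0.0781 0.0784 0.0793] [80. 81. 78.]
0.575 59 [0.0754 0.0764 0.077  0.0774 0.078 ] [94. 95. 90.]
0.58 62 [0.0743 
[... 2876 characters left out ...]
95] [105. 105. 103.]
0.58 42 [0.0601 0.0721 0.0756 0.0769 0.0777] [101. 102. 100.]
0.585 39 [0.0618 0.0731 0.0749 0.0755 0.0774] [99. 99. 96.]
0.59 41 [0.0593 0.0699 0.073  0.0737 0.0749] [98. 98. 96.]
0.595 38 [0.0613 0.0704 0.0717 0.0732 0.0739] [101. 101.  98.]
0.6 39 [0.0606 0.0686 0.0708 0.0715 0.0726] [100. 101.  98.]
0.605 41 [0.0684 0.0828 0.0841 0.0852 0.0864] [214. 210. 206.]
0.61 39 [0.0819 0.0834 0.0846 0.0853 0.086 ] [246. 242. 239.]
0.615 38 [0.0831 0.0839 0.0846 0.0855 0.086 ] [245. 241. 238.]
0.62 38 [0.0821 0.0838 0.0846 0.0852 0.0859] [245. 242. 238.]
0.625 39 [0.0839 0.0842 0.0849 0.0853 0.0859] [246. 242. 238.]
0.63 37 [0.0829 0.0841 0.0846 0.0852 0.0861] [245. 241. 237.]
```

Profile: the cover is tilted 14°, the nose is about 6.5 mm under the lip, and the rear bottom edge sits right at the deck edge. About 2 mm more is needed.

Call:
servo_tool(moves=[0, 0, -0.001, 0, 0, 0, -0.002, 0, 0, 0, -0.0025, 0, 0, 0, -0.0025, 0])

```text
time_s: 8.15
tool_pos: [0.578, 0.1418, 0.0871]
orientation: [[0.3, 0.001, -0.954], [0.954, -0.0, 0.3], [0.0, -1.0, -0.001]]
force: [-0.6, 0.7, 0.2]
width: 0.0003
```

```bash
python3 -c "
from h import *
togo(.500,.309,.087)
prof('side',.327,.342)"
```

```text
t 8.15 un [0.5088 0.3086 0.0871] d_tool [0.0004 0.0001 0.0088] turn -0.000385339526774775 F [-0.8212  0.4651  0.1912] 0.0003455072922963891
0.49 28 [0.0828 0.0837 0.084  0.0846 0.0852] [117. 113. 107.]
0.495 12 [0.0832 0.0835 0.0839 0.0847 0.0854] [120. 114. 108.]
0.52 15 [0.08   0.0805 0.0807 0.0809 0.082 ] [56. 57. 57.]
0.525 23 [0.079  0.0795 0.0802 0.0806 0.0812] [45. 45. 45.]
0.53 24 [0.0785 0.079  0.0798 0.0801 0.0806] [44. 46. 46.]
0.535 9 [0.0785 0.0796 0.0842 0.0925 0.0944] [41. 46. 51.]
0.55 16 [0.0755 0.0761 0.0765 0.0771 0.0781] [58. 60. 57.]
0.555 21 [0.0751 0.0756 0.076  0.0766 0.0773] [72. 73. 71.]
0.56 21 [0.0752 0.0755 0.0759 0.0765 0.0766] [71. 73. 73.]
0.565 24 [0.0736 0.0741 0.0746 0.0757 0.0762] [72. 74. 73.]
0.57 23 [0.0728 0.0738 0.0741 0.0745 0.075 ] [73. 75. 73.]
0.575 26 [0.0715 0.0724 0.0732 0.0745 0.0747] [ 99. 100.  93.]
0.58 19 [0.0708 0.0724 0.0728 0.0736 0.0751] [104. 106. 101.]
0.585 20 [0.0712 0.0718 0.0721 0.0726 0.0732] [79. 80. 77.]
0.59 22 [0.0706 0.0708 0.0713 0.0719 0.0727] [71. 74. 73.]
0.595 20 [0.0698 0.0706 0.071  0.0714 0.0722] [74. 76. 73.]
0.6 22 [0.0685 0.0696 0.0699 0.0706 0.071 ] [74. 75. 73.]
0.605 44 [0.0692 0.0763 0.083  0.0841 0.085 ] [130. 125. 120.]
0.61 22 [0.0825 0.083  0.0839 0.0845 0.0849] [194. 185. 175.]
0.615 23 [0.0832 0.0834 0.0838 0.0842 0.0849] [193. 184. 173.]
0.62 21 [0.0832 0.0833 0.0842 0.0848 0.0854] [194. 185. 175.]
0.625 22 [0.0829 0.0834 0.084  0.0845 0.0849] [197. 188. 177.]
0.63 23 [0.0831 0.0837 0.084  0.0847 0.0855] [195. 187. 176.]
```

The rear has dropped onto the catch: its top is at 81 mm and the nose is under the lip. Next I back off, rise and move over the rib.

Call:
servo_tool(moves=[0, 0, 0.006, 0, 0, -0.02, 0.006, 0, 0, -0.03, 0, 0, 0, -0.03, -0.015, 0, 0, -0.03, -0.025, 0, 0, -0.025, -0.025, 0, 0, -0.02, -0.025, 0, 0, -0.02, -0.025, 0])

```text
time_s: 9.0
tool_pos: [0.5993, 0.1344, 0.1047]
orientation: [[0.3, -0.004, -0.954], [0.954, -0.0, 0.3], [-0.001, -1.0, 0.004]]
force: [-1.1, -0.3, 0.5]
width: 0.0002
```

```bash
python3 -c "
from h import *
togo(.534,.309,.085)
im=prof('side',.289,.328)
save(cv2.resize(im[100:300,60:400],None,fx=2.3,fy=2.3),'pics/side10.png')"
```

```text
t 9.0 un [0.5314 0.3079 0.1047] d_tool [ 0.0011  0.0197 -0.0027] turn -0.00022147022661300753 F [-0.9701 -0.5975  0.4503] 0.00015519999889211
0.49 70 [0.0827 0.0834 0.0839 0.0845 0.0852] [194. 185. 174.]
0.495 70 [0.0826 0.0836 0.0841 0.0845 0.0852] [164. 157. 148.]
0.5 70 [0.0829 0.0836 0.0842 0.0846 0.0852] [136. 130. 123.]
0.505 68 [0.0831 0.0837 0.0841 0.0847 0.0852] [124. 118. 112.]
0.51 68 [0.083  0.0837 0.0842 0.0845 0.0852] [118. 113. 107.]
0.515 81 [0.074  0.0768 0.081  0.1072 0.1231] [66. 63. 58.]
0.52 137 [0.08   0.0809 0.1052 0.1192 0.1279] [64. 63. 60.]
0.525 122 [0.0791 0.0804 0.0815 0.1185 0.1278] [40. 41. 40.]
0.53 133 [0.0786 0.0795 0.0809 0.1164 0.1275] [40. 40. 40.]
0.535 150 [0.0805 0.0866 0.0937 0.111  0.1261] [47. 48. 46.]
0.54 101 [0.08   0.0894 0.0941 0.0953 0.1205] [57. 58. 56.]
0.545 68 [0.0765 0.0827 0.093  0.094  0.0946] [46. 47. 46.]
0.55 56 [0.0759 0.0766 0.077  0.0774 0.0783] [44. 45. 45.]
0.555 62 [0.0751 0.0757 0.0764 0.0769 0.0779] [45. 46. 44.]
0.56 64 [0.0741 0.0748 0.0755 0.0763 0.0769] [44. 47. 48.]
0.565 62 [0.0733 0.0742 0.0748 0.0755 0.076 ] [44. 47. 47.]
0.57 58 [0.0728 0.0736 0.0741 0.0747 0.0754] [44. 46. 46.]
0.575 56 [0.0721 0.0729 0.0735 0.074  0.0747] [51. 53. 52.]
0.58 53 [0.0714 0.0723 0.0731 0.0737 0.0744] [61. 62. 61.]
0.585 58 [0.0711 0.0718 0.0721 0.0726 0.0732] [60. 62. 62.]
0.59 49 [0.0703 0.071  0.0715 0.0722 0.0728] [62. 65. 65.]
0.595 51 [0.0691 0.0701 0.0708 0.0713 0.0721] [73. 75. 74.]
0.6 46 [0.0684 0.0692 0.0699 0.0703 0.0714] [73. 75. 74.]
0.605 112 [0.0689 0.0761 0.0827 0.084  0.085 ] [127. 122. 117.]
0.61 65 [0.0827 0.0834 0.0841 0.0847 0.0852] [193. 184. 174.]
0.615 65 [0.0825 0.0833 0.0842 0.0846 0.0853] [191. 183. 173.]
0.62 60 [0.0828 0.0838 0.0841 0.0845 0.0852] [193. 184. 174.]
0.625 63 [0.0827 0.0835 0.084  0.0846 0.0852] [194. 186. 175.]
0.63 63 [0.083  0.0836 0.0841 0.0846 0.0852] [193. 184. 174.]
```

View pics/side10.png

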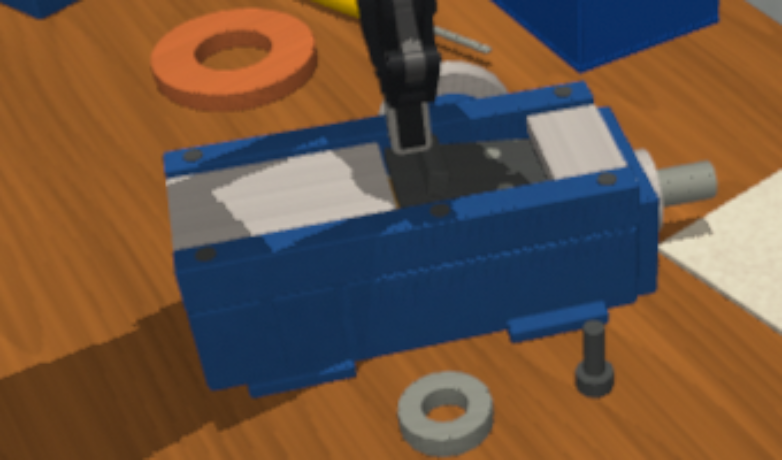

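The finger is above the rib, which spans u 536–548 mm with its top at about 95 mm. I shift forward 6 mm to sit over it squarely, then press.

Call:
servo_tool(moves=[0, 0, -0.006, 0, 0, 0.005, -0.006, 0, 0, 0.008, -0.006, 0, 0, 0.01, -0.006, 0, 0, 0.012, -0.006, 0, 0, 0.014, -0.006, 0])

```text
time_s: 9.65
tool_pos: [0.6062, 0.1329, 0.093]
orientation: [[0.3, -0.002, -0.954], [0.954, 0.0, 0.3], [-0.0, -1.0, 0.002]]
force: [-3.8, -0.2, 5.4]
width: -0.0001
```

```bash
python3 -c "
from h import *
togo(.537,.309,.085)"
```

```text
t 9.65 un [0.5385 0.3086 0.093 ] d_tool [0.0004 0.008  0.0015] turn -7.34933288204509e-05 F [-3.5835 -1.3852  5.3546] -0.00012780121348395228
```

Call:
servo_tool(moves=[0, 0.002, 0, 0, 0, 0.004, 0, 0, 0, 0.006, 0, 0, 0, 0.008, 0, 0, 0, 0.009, 0, 0, 0, 0.009, 0, 0])

```text
time_s: 10.25
tool_pos: [0.607, 0.1325, 0.0851]
orientation: [[0.3, -0.0, -0.954], [0.954, -0.0, 0.3], [-0.0, -1.0, -0.0]]
force: [-2.6, 0.5, 8.7]
width: 0.0004
```

```bash
python3 -c "
from h import *
togo(.537,.309,.085); prof('side',.327,.342)"
```

```text
t 10.25 un [0.5393 0.3085 0.0851] d_tool [0.0005 0.0001 0.0023] turn -0.00015115910334251303 F [-2.6211 -0.2944  8.7007] 0.00040154480103170905
0.49 26 [0.0827 0.0835 0.0841 0.0846 0.086 ] [188. 181. 172.]
0.495 25 [0.0824 0.0833 0.0838 0.0841 0.0848] [172. 164. 155.]
0.5 23 [0.0826 0.0834 0.0838 0.0844 0.0847] [128. 122. 116.]
0.505 26 [0.0823 0.0831 0.084  0.0845 0.0851] [119. 113. 108.]
0.51 19 [0.0831 0.0837 0.0844 0.085  0.0853] [120. 115. 109.]
0.515 11 [0.0669 0.0679 0.0685 0.0688 0.0763] [71. 68. 64.]
0.52 27 [0.0664 0.0673 0.0677 0.0684 0.0706] [44. 47. 49.]
0.525 23 [0.0665 0.0676 0.0682 0.0689 0.0706] [43. 46. 48.]
0.55 6 [0.067  0.0674 0.0678 0.0686 0.0692] [68. 68. 64.]
0.555 23 [0.0675 0.0679 0.0682 0.0687 0.069 ] [47. 49. 49.]
0.56 21 [0.0672 0.0678 0.0681 0.0685 0.0689] [45. 46. 45.]
0.565 26 [0.0675 0.0677 0.0681 0.0687 0.0697] [45. 46. 46.]
0.57 21 [0.0669 0.0677 0.0679 0.0684 0.0695] [46. 47. 46.]
0.575 23 [0.0666 0.0671 0.0681 0.0686 0.0692] [64. 65. 62.]
0.58 22 [0.0666 0.0675 0.0679 0.0687 0.0691] [73. 74. 70.]
0.585 22 [0.067  0.0679 0.0684 0.0687 0.0695] [71. 73. 72.]
0.59 24 [0.0665 0.0673 0.0679 0.0684 0.0691] [75. 76. 74.]
0.595 23 [0.0666 0.0671 0.0679 0.0682 0.0687] [72. 75. 75.]
0.6 26 [0.0668 0.0673 0.0682 0.0687 0.0774] [77. 78. 76.]
0.605 48 [0.0675 0.0743 0.0815 0.0838 0.0848] [121. 118. 115.]
0.61 25 [0.083  0.0836 0.0839 0.0844 0.0854] [194. 185. 174.]
0.615 22 [0.0829 0.0835 0.084  0.0845 0.0851] [193. 184. 174.]
0.62 23 [0.0831 0.0836 0.0842 0.0846 0.0848] [194. 186. 176.]
0.625 20 [0.0822 0.0834 0.0839 0.0848 0.0855] [197. 188. 177.]
0.63 22 [0.0832 0.0836 0.0839 0.0843 0.0852] [195. 187. 176.]
```

The cover lies level: its top is at 68 mm along its whole length, and the biased depth reads the deck at 84 rather than 85, so that means 69 mm. I press once a little more to be sure, then retreat.

Call:
servo_tool(moves=[0, 0.0015, 0, 0, 0, 0.0015, 0, 0, 0, -0.02, 0, 0, 0, -0.06, 0, 0, 0, -0.1, 0, 0, 0, -0.12, 0.04, 0, 0, -0.12, 0.08, 0, 0, -0.12, 0.12, 0, 0, -0.12, 0.15, 0, 0, -0.12, 0.15, 0, 0, -0.12, 0.15, 0])

```text
time_s: 11.4
tool_pos: [0.4639, 0.1778, 0.204]
orientation: [[0.299, 0.001, -0.954], [0.954, -0.0, 0.299], [0.0, -1.0, -0.001]]
force: [0.4, -0.3, 0.9]
width: -0.0002
```

```bash
python3 -c "
from h import *
togo(.537,.309,.085); im=prof('side',.329,.342)
save(cv2.resize(im[100:300,60:400],None,fx=2.3,fy=2.3),'pics/side11.png')
print('rib'); prof('top',.295,.322)
for n in('bearing','screw'):
  q=ctrl.place_of('side',n); print(n,q[0],onz('side',q[0]['uv'],0))
"
```

```text
t 11.4 un [0.3892 0.3087 0.204 ] d_tool [ 0.0001  0.1193 -0.1476] turn 0.0006557273909861827 F [ 0.4768 -0.187   0.8786] -0.00021207599901864558
0.49 23 [0.0826 0.0831 0.084  0.0845 0.0853] [189. 180. 170.]
0.495 24 [0.0832 0.0837 0.0841 0.0845 0.0848] [190. 181. 171.]
0.5 23 [0.0827 0.0838 0.0844 0.0846 0.0849] [190. 182. 172.]
0.505 23 [0.0815 0.0836 0.0844 0.0852 0.0856] [191. 182. 172.]
0.51 20 [0.0831 0.0833 0.0838 0.0841 0.0849] [190. 181. 171.]
0.515 10 [0.0663 0.0672 0.0678 0.0686 0.0688] [103.  97.  87.]
0.52 20 [0.067  0.0674 0.0677 0.0684 0.0804] [67. 70. 72.]
0.525 17 [0.0663 0.0673 0.0679 0.0681 0.0688] [71. 72. 71.]
0.53 15 [0.0672 0.0678 0.0681 0.0689 0.0692] [72. 73. 71.]
0.545 8 [0.0667 0.0672 0.0682 0.0687 0.0708] [63. 66. 68.]
0.55 20 [0.067  0.0675 0.0681 0.0686 0.0706] [68. 71. 72.]
0.555 19 [0.0668 0.067  0.0676 0.0685 0.0691] [70. 72. 71.]
0.56 19 [0.0669 0.0674 0.0679 0.0685 0.0694] [71. 72. 71.]
0.565 21 [0.0671 0.0677 0.0685 0.0692 0.0706] [69. 72. 72.]
0.57 19 [0.0668 0.0671 0.0678 0.0685 0.0771] [67. 70. 72.]
0.575 22 [0.0669 0.0676 0.0678 0.0687 0.0871] [
[... 1877 characters left out ...]
.0709] [94. 95. 93.]
0.59 76 [0.0665 0.0679 0.0686 0.0694 0.0704] [94. 95. 93.]
0.595 78 [0.0665 0.0676 0.0686 0.0696 0.0707] [94. 95. 93.]
0.6 73 [0.0661 0.0679 0.0687 0.0693 0.0703] [94. 95. 93.]
0.605 84 [0.068  0.0824 0.0841 0.0849 0.0862] [210. 204. 200.]
0.61 79 [0.0827 0.0837 0.0846 0.0852 0.0859] [242. 237. 232.]
0.615 79 [0.0828 0.0837 0.0844 0.0853 0.0862] [241. 235. 231.]
0.62 80 [0.0829 0.0839 0.0845 0.0851 0.0859] [242. 237. 233.]
0.625 78 [0.0833 0.0841 0.0847 0.0856 0.0866] [242. 237. 233.]
0.63 82 [0.0825 0.0836 0.0845 0.0854 0.0863] [242. 236. 232.]
bearing {'uv': [254.2, 285.4], 'p': 0.66} [0.5514 0.0243 0.    ]
screw {'uv': [320.4, 267.6], 'p': 0.72} [0.6375 0.0033 0.    ]
```

View pics/side11.png

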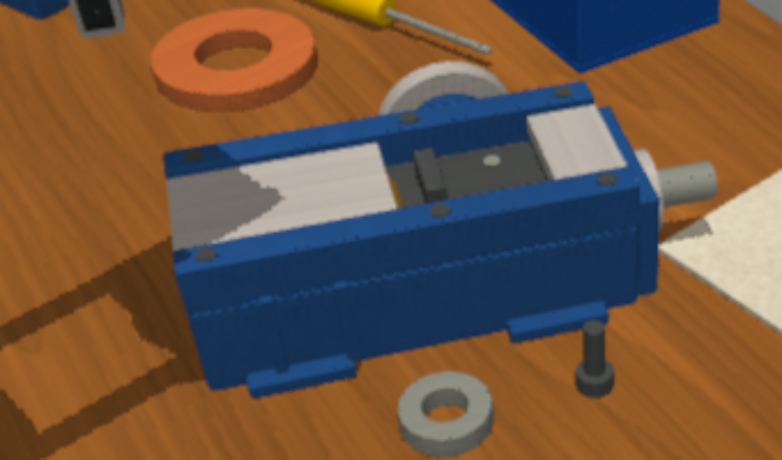

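The cover lies level with its rib flush with the deck, and the brass catch shows over its rear edge (395,190). The bearing (446,410) and the screw (594,370) are at the same pixels as before, and the arm is clear.

```bash
python3 -c "
from cell import ctrl
print(ctrl.finish_job())"
```

```text
the job is handed in; nothing more can be done
None
```

The cover is fitted in the recess and the job was handed in at about 11.5 s of the 42 s allowed. I pushed the cover along the deck with the closed fingers until its nose tipped in and went under the lip. Its rear then dropped onto the catch, and I pressed the rib down past it.

**Last checks, after backing the arm off:**
- **Level and home:** the cover top reads about 68 mm along its whole visible length. The deck reads about 84 mm against its true 85 mm, so this fits the expected 69 mm.
- **Rib:** its top is level with the deck.
- **Catch:** the brass catch shows over the cover's rear edge.
- **Forces:** readings at the end of each move stayed under about 10 N. I didn't read the force during the last small extra press, or the peaks within moves.
- **Bearing and screw:** they sit at the same place in the side pictures before and after. The network's estimate for each differed by about 6 mm from its first one, which I took as detector noise because the pictures match.

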